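Spray fixative on a painted vase

ROBOT

A 6-joint arm with a two-finger parallel gripper is mounted at the origin on the work surface. World frame = base frame: x ahead of the robot, y to its left, z up, the work surface at z = 0. Lengths are in m, angles in rad, forces in N, time in s.
With the tool pointing down it reaches from about 0.25 to 0.8 m from the base axis. Payload 3.9 kg.
Tool frame: the origin (TCP) lies midway between the tips of the shut fingers; the grasp point (between the pads) lies 19 mm behind it; z points along the fingers, y is the line along which they close (so a half turn about z gives the same grasp; the last joint's range is limited). The gripper opens to 85 mm and grips with 20 to 120 N. Pads are 22 mm wide; open, the fingers measure 114 mm over their backs; the gripper's body (76 mm by 85 mm) begins 54 mm behind the grasp point. The pads swing forward as they close: fully open they stand 13 mm farther back than shut.
Start: joints at [1.3, 0.26, -0.138, 1.173, 0, 1.571], TCP at [0.14, 0.506, 0.192] pointing down, gripper open.
Joint ranges: [-2.78, 2.78], [-0.83, 1.72], [-1.28, 1.37], [-1.9, 2.12], [-1.57, 1.48], [-3.14, 3.14]. Speed limits (rad/s): [2.57, 2.57, 3.14, 3.14, 3.14, 3.14].

INTERFACE

Orientations are given as a rotation vector (axis times angle).
In Python, from workcell import env gives the robot as it stands. The module is installed in compiled form; this text tells all that it offers.
- The arm moves only by the shell command python3 -m handwheel 'ROWS' [OPENING]. ROWS is JSON, one flat list of numbers, 6 for each row, row after row: the shift along the tool's x, y, z as a fraction of full scale, then the turn, a rotation vector about the tool's x, y, z as a fraction of full scale. In form: [x, y, z, rx, ry, rz, x, y, z, rx, ry, rz, ...]. A call has 1 to 20 rows; each row is the pose to reach, as a shift and turn from the pose commanded when the call began, along the tool's axes at that moment, turning the shorter way round; what a row does not reach only later rows make up. Full scale, the value 1, is 0.2 m for a shift and pi rad for a turn. A row lasts 1/10 s, in which the tool goes at most 50 mm and 8.59 degrees, less where a joint would pass 70% of its speed; a pose out of reach is approached as far as the arm can. A call with a number of a shift or a turn outside -1 to 1 is refused whole. A call with a gripper value outside its range is refused whole. OPENING is the closure, from -1 (fully open) to 1 (shut), set as the call begins (- or left out, the last holds). The fingers move at their own pace and stop on an object; the grip force is fixed at half the most. Time passes only in rows, so rows that repeat a pose let the fingers close. It gives the time, the measured TCP pose, the force, the opening and the grip force at its end, in the units of the state.
- env.sense(): the state, without advancing time (a new reading comes with each control period).
- env.camera(name): name is "scene" or "top" or "wrist"; returns (picture, depth): 480x640x3 uint8, blue, green, red; 480x640 float32, m along the optical axis (not along the pixel's ray), 0 where there is no reading.
- env.camera_info(name): a dict with "fx", "fy", "cx", "cy" (pixels), "eye" and "attitude" of the camera in the world. Camera axes: x right, y up, looking along -z (the intrinsics and any distortion apply to the point x, -y, -z); pixel columns grow to the right and rows downward; lengths in m; the calibration is good to about 2 mm. The wrist camera is an equidistant fisheye: a pixel r from the principal point sees the ray r / f radians off the axis. A picture is of the moment at which its call begins: read the wrist's pose just before it. camera_info takes no time and is no camera call; for the wrist camera it gives the pose at the moment of the call.
- env.job_done(): hands the job in; it is judged then, once.
The state is a dict: "clock": time; "joint_positions": joint angles; "joint_vel": joint speeds; "joint_efforts": joint torques, N m; "tcp_pos": TCP position; "eef_rot": TCP orientation; "force": force on the tool from outside, world axes, zero at the start; "moment": the same for the moment, N m; "width": opening from 0.0 (shut) to 1.0 (fully open); "gripper_force": force on a finger pad.
Only numpy, scipy, OpenCV 4.12 (cv2) and the standard library are available. Lean on these libraries where they do the work, as an engineer would, in place of code of your own. Each camera call takes 0.05 s, during which the arm holds its last target. There are 200 camera calls.

TASK

Fix the paint on the banded vase: stand it gently, upright, in the middle of the cork mat on the free wheel and let go of it. Then press the cap of the spray can that faces that wheel all the way down, hold it there for a moment, and let it spring back up. Do not press either cap before the vase is in place, never press the other can's cap, and leave the bare vase and everything else where they are.

Things in the scene. Friction and masses are not known exactly. Their poses are not given: they have to be found in the camera images.
- painted_vase: small white vase with two blue bands and a wide black band, standing upright; 80 mm tall; round body 52 mm across (from 8 to 58 mm up), narrowing to a 30 mm neck and a 36 mm lip; about 0.2 kg. Origin at the centre of its underside, z up. Starts on the table between the two spray stations.
- bare_vase: plain unpainted terracotta vase of the same shape and size, standing in the middle of one of the two wheels. Origin at the centre of its underside. To be left alone.
- cork_mat: round cork mat, 90 mm across, 5 mm thick, fixed on the middle of the other, free wheel (either one). Origin at the centre of its underside, z up; its top is 5 mm above the origin.
- wheel_a (a point): centre of the top of the aluminium banding wheel of the spray station on the robot's left (+y) side: a disc 130 mm across that does not turn, its top 50 mm above the table. The blue can of this station stands upright 150 mm from this point along the point's +x axis, its nozzle facing this wheel.
- nozzle_a (a point): centre of the top of the white sprung cap on the blue spray can (can 53 mm across, clamped, cannot move). Cap 34 mm across, flat topped, top 162 mm above the table when up, 22 mm tall above the can's shoulder; pressed straight down.
- cap_a (a joint): travel of the blue can's cap: 0 up, 0.008 m fully down; sprung, about 4.5 N when fully down, returns by itself.
- wheel_b (a point): centre of the top of the aluminium banding wheel of the spray station on the robot's right (-y) side: a disc 130 mm across that does not turn, its top 50 mm above the table. The yellow can of this station stands upright 150 mm from this point along the point's +x axis, its nozzle facing this wheel.
- nozzle_b (a point): centre of the top of the white sprung cap on the yellow spray can (can 53 mm across, clamped, cannot move). Cap 34 mm across, flat topped, top 162 mm above the table when up, 22 mm tall above the can's shoulder; pressed straight down.
- cap_b (a joint): travel of the yellow can's cap: 0 up, 0.008 m fully down; sprung, about 4.5 N when fully down, returns by itself.
- apple: red apple, 72 mm across, 64 mm tall; a bystander. Origin at the centre of its underside.
- bowl: dark wooden bowl, 100 mm across, 45 mm tall; a bystander. Origin at the centre of its underside.
- tumbler: clear plastic tumbler, 68 mm across, 90 mm tall; a bystander. Origin at the centre of its underside.
- plaque: round clay plaque lying flat, 150 mm across, 12 mm thick, with a black key motif; a bystander. Origin at the centre of its underside.
- brush: paint brush lying flat, 200 mm long; a bystander. Origin at the middle of its length.
- clay_block: cream block, 110 x 55 x 45 mm; a bystander. Origin at the centre of its underside.
There are look-alikes about, which are no part of the job. Leave any green or pink look-alike of the painted_vase alone.

How it is judged:
By the outcome, as a careful person would: the job done as asked, in the order asked, and still so for the second after the job is handed in, with the robot touching nothing.
It also fails if it takes over 53 s, if anything falls off the work surface, if the arm or the gripper's body presses on something with over 40 N, if the wrist force passes 120 N, or if a joint passes its speed limit or range.

## Working session

There is one attempt and no reset: what is moved stays moved. The work goes in short steps, Python scripts to look and compute and a shell command to move; the robot and the scene stay as the last step left them, time stands still between calls to the robot, and variables do not carry over. Pictures are saved under pics/ and viewed, at most 10 in all, crops included, and the job is handed in when it is done.

```bash
mkdir -p pics
cat > h.py <<'E'
import numpy as np, cv2
from workcell import env
from scipy.spatial.transform import Rotation as R
def cam(n):
    i=env.camera_info(n); p,d=env.camera(n); return p,d,i
def rot(i):
    a=np.array(i["attitude"],float)
    return a if a.shape==(3,3) else (R.from_rotvec(a).as_matrix() if a.size==3 else R.from_quat(a).as_matrix())
def ray(i,u,v):
    d=np.array([(u-i["cx"])/i["fx"],-(v-i["cy"])/i["fy"],-1.0]); return rot(i)@d
def plane(i,u,v,z):
    e=np.array(i["eye"]); r=ray(i,u,v); return e+r*(z-e[2])/r[2]
def cloud(d,i):
    v,u=np.mgrid[:480,:640]
    c=np.stack([(u-i["cx"])/i["fx"],-(v-i["cy"])/i["fy"],-np.ones(u.shape)],-1)*d[...,None]
    return c@rot(i).T+np.array(i["eye"])
E
python3 - <<'E'
from h import *
for n in("top","scene"):
    p,d,i=cam(n); cv2.imwrite(f"pics/{n}0.png",p); np.save(n+"_d.npy",d); print(n,i)
print(env.sense())
E
```

```text
top {'fx': 536.3224501921369, 'fy': 536.3224501921369, 'cx': 326.91084201553025, 'cy': 238.23163917981972, 'eye': array([0.39442643, 0.0105364 , 1.36014665]), 'attitude': array([ 0.10039298, -0.09302733, -1.54077742])}
scene {'fx': 600.7960603990858, 'fy': 600.7960603990858, 'cx': 316.21248712834057, 'cy': 237.8335557353523, 'eye': array([ 1.65343378, -0.00972129,  1.09737018]), 'attitude': array([0.66071709, 0.65063042, 1.48388108])}
{'clock': 0.1, 'joint_positions': array([ 1.30001491e+00,  2.60615991e-01, -1.39256588e-01,  1.17269650e+00,
        4.40702153e-06,  1.57084004e+00]), 'joint_vel': array([-0.00035753, -0.00101546,  0.0031497 ,  0.00196357, -0.00096911,
       -0.00035244]), 'joint_efforts': array([-2.95788059e-04, -4.06509519e+01,  2.54527205e+01,  1.00819016e-02,
        5.08582070e-05, -3.22934298e-06]), 'tcp_pos': array([0.14024328, 0.50520583, 0.19074317]), 'eef_rot': array([-4.24079165e-01, -3.11259105e+00,  2.75800447e-03]), 'force': array([-0.61566954,  0.98324546, -0.15685078]), 'moment': array([-0.06177624,  0.00176311, -0.00854266]), 'gripper_force': 0.0, 'width': 1.0041717365875822}
```

View pics/top0.png

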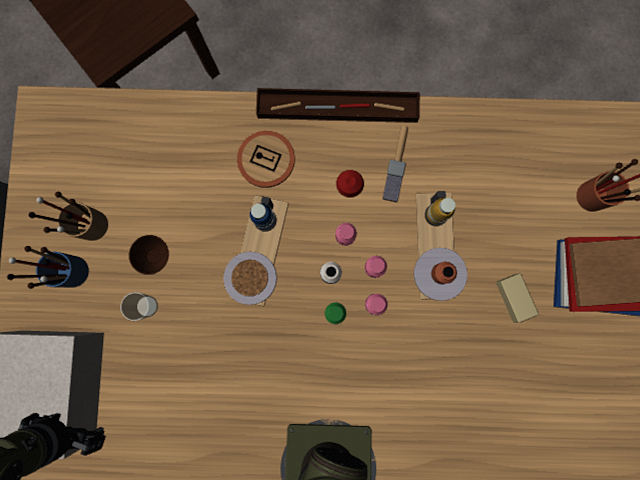

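View pics/scene0.png

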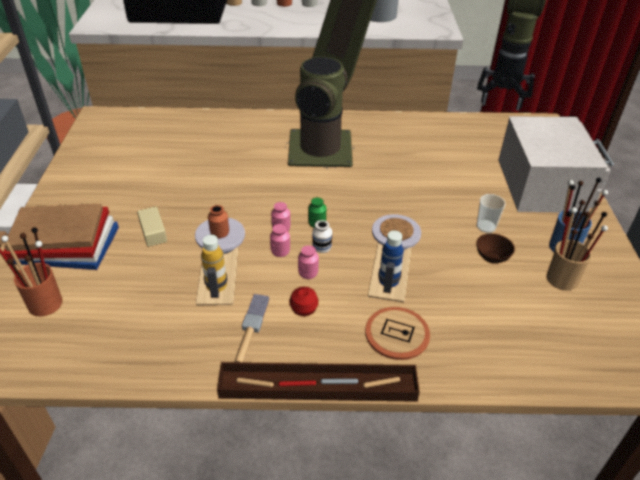

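The candidates are the white vase at top (331,272), the green one at (335,313) and pink ones at (345,234), (375,266) and (376,304). Only the white one with the black band fits. The cork mat at (250,278) is on wheel A, so the blue can is the one to press. I'll confirm in a crop and measure.

Run:
```python
from h import *
from scipy.optimize import least_squares
ims={n:cv2.imread(f"pics/{n}0.png") for n in("top","scene")}
I={n:env.camera_info(n) for n in ims}; D={n:np.load(n+"_d.npy") for n in ims}
a=cv2.resize(ims["scene"][185:310,260:440],None,fx=4,fy=4,interpolation=3)[:, :720]
b=cv2.resize(ims["top"][190:330,220:400],None,fx=4,fy=4,interpolation=3)
cv2.imwrite("pics/crop.png",np.hstack([cv2.resize(a,(400,278)),cv2.resize(b,(400,278*1))]))
C={n:cloud(D[n],I[n]) for n in ims}
def circ(P):
    P=P[:,:2]; (c,r)=cv2.minEnclosingCircle(P.astype(np.float32)); return np.round(c,4),round(r,4),np.round(P.mean(0),4),len(P)
for n in ims:
    hsv=cv2.cvtColor(ims[n],cv2.COLOR_BGR2HSV); X=C[n]
    print(n)
    def reg(cx,cy,r,z0,z1): 
        return (np.hypot(X[...,0]-cx,X[...,1]-cy)<r)&(X[...,2]>z0)&(X[...,2]<z1)
    # rough centres from top rays
    T=I["top"]
    v=plane(T,331,272,.08); w=plane(T,250,278,.055); k=plane(T,262,213,.15); g=plane(T,335,313,.08)
    print("rough",v,w,k)
    for nm,q,r,z0,z1 in(("vase lip",v,.04,.070,.09),("vase all",v,.04,.01,.09),("cork+wheel",w,.08,.045,.065),("cap",k,.05,.152,.18),("can",k,.06,.06,.15),("green",g,.04,.01,.09)):
        m=reg(q[0],q[1],r,z0,z1)
        if m.sum()>3: print(nm,*circ(X[m]),"z",np.percentile(X[m][:,2],[5,50,95]).round(4))
    m=reg(w[0],w[1],.08,.04,.07)&(hsv[...,1]>70)
    print("cork", *circ(X[m]), np.median(X[m][:,2]))
T=I["top"];hsv=cv2.cvtColor(ims["top"],cv2.COLOR_BGR2HSV)
# ellipse of the white lip/ring & cork by contours in the top view
for nm,(u0,v0,u1,v1),f,z in(("lip",(312,255,350,292),lambda h:(h[...,1]<60)&(h[...,2]>90),.08),("cork",(215,245,285,315),lambda h:(h[...,1]>70)&(h[...,0]<25),.055),("wheel",(215,245,285,315),lambda h:(h[...,1]<50),.05),("cap",(240,190,290,240),lambda h:(h[...,1]<70)&(h[...,2]>90),.162)):
    m=np.zeros((480,640),np.uint8); m[v0:v1,u0:u1]=f(hsv[v0:v1,u0:u1])*255
    nc,l,s,c=cv2.connectedComponentsWithStats(m)
    for j in np.argsort(-s[1:,4])[:2]+1: print(nm,s[j],c[j].round(1),plane(T,*c[j],z).round(4))
```

```text
top
rough [0.47247535 0.00677597 0.08      ] [0.45393196 0.20312898 0.055     ] [0.59872902 0.16844745 0.15      ]
vase lip [0.4745 0.0086] 0.0181 [0.4736 0.0087] 171 z [0.0765 0.0803 0.0839]
vase all [0.4677 0.0092] 0.0313 [0.4717 0.0089] 374 z [0.0512 0.0659 0.0831]
cork+wheel [0.4548 0.206 ] 0.065 [0.4542 0.2054] 2175 z [0.047  0.0525 0.0582]
cap [0.6011 0.1781] 0.0179 [0.601  0.1766] 180 z [0.1569 0.1621 0.1658]
can [0.6113 0.1748] 0.0366 [0.6008 0.1692] 379 z [0.072  0.1168 0.1361]
green [ 0.3751 -0.0051] 0.0263 [ 0.3754 -0.005 ] 371 z [0.0554 0.0676 0.0831]
cork [0.4428 0.2116] 0.0582 [0.4546 0.2052] 1051 0.05495710488521843
scene
rough [0.47247535 0.00677597 0.08      ] [0.45393196 0.20312898 0.055     ] [0.59872902 0.16844745 0.15      ]
vase lip [0.4732 0.0057] 0.02 [0.476  0.0053] 126 z [0.0713 0.0819 0.0853]
vase all [0.4759 0.0056] 0.0281 [0.4858 0.0049] 521 z [0.0164 0.0566 0.0835]
cork+wheel [0.4527 0.2003] 0.0685 [0.4526 0.2036] 1058 z [0.0479 0.0537 0.0597]
cap [0.6018 0.1718] 0.0194 [0.605  0.1732] 154 z [0.1528 0.1625 0.1661]
can [0.6174 0.1665] 0.0357 [0.6217 0.1703] 679 z [0.0656 0.1056 0.1411]
green [ 0.3783 -0.0103] 0.029 [ 0.3868 -0.0096] 433 z [0.02   0.0598 0.0836]
cork [0.4568 0.1917] 0.0529 [0.4498 0.2034] 435 0.056620223980740736
lip [320 262  19  21 231] [328.6 271.9] [0.4725 0.0124 0.08  ]
cork [ 215  245   70   70 2666] [249.5 281. ] [0.4466 0.204  0.055 ]
cork [ 232  260   36   36 1038] [249.4 277.5] [0.4551 0.2047 0.055 ]
wheel [ 223  252   54   53 1151] [249.9 277.9] [0.4543 0.2041 0.05  ]
cap [249 203  17  15 179] [257.6 210.3] [0.6026 0.1771 0.162 ]
cap [272 211   2   2   2] [272.5 211.5] [0.6008 0.1432 0.162 ]
```

View pics/crop.png

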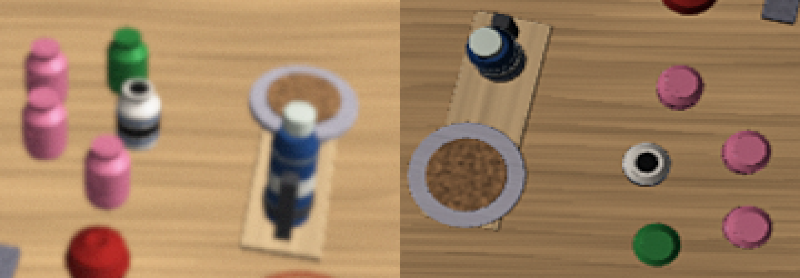

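The crop shows the white vase with its black band, which is painted_vase; the others are plain pink or green. The clear mat is on wheel A, next to the blue can with the white cap. The wheel-to-cap distance measures 150 mm, as given. Next I work out the approach, with the closing axis at about 48° so it passes clear of the green and pink neighbours.

```bash
cat >> h.py <<'E'
def go(p,yaw=None):
    s=env.sense(); A=R.from_rotvec(s["eef_rot"]); d=A.inv().apply(np.array(p)-s["tcp_pos"])/0.2
    y=np.radians(yaw) if yaw is not None else None
    if y is None: yy=A.as_matrix()[:,1]; y=np.arctan2(yy[1],yy[0])
    best=None
    for k in(0,np.pi):
        ya=np.array([np.cos(y+k),np.sin(y+k),0]); z=np.array([0,0,-1.]); x=np.cross(ya,z)
        r=(A.inv()*R.from_matrix(np.stack([x,ya,z],1))).as_rotvec()
        if best is None or np.linalg.norm(r)<np.linalg.norm(best): best=r
    print("t",s["clock"],"shift",d.round(3),"turn",(best/np.pi).round(4),"deg",np.degrees(best).round(1),"q1,q6",s["joint_positions"][[0,5]].round(2))
E
python3 - <<'E'
from h import *
print(R.from_rotvec(env.sense()["eef_rot"]).as_matrix().round(3))
for n,u,v in(("p1",345,234),("p2",375,266),("p3",376,304)): print(n,plane(env.camera_info("top"),u,v,.08).round(3))
go([.474,.0075,.2],48); go([.474,.0075,.2],-42)
E
```

```text
[[-0.964  0.268 -0.   ]
 [ 0.268  0.964 -0.002]
 [ 0.    -0.002 -1.   ]]
p1 [ 0.565 -0.024  0.08 ]
p2 [ 0.49  -0.098  0.08 ]
p3 [ 0.4   -0.102  0.08 ]
t 0.1 shift [-2.274 -1.951 -0.043] turn [-6.000e-04  1.000e-04  1.471e-01] deg [-0.1  0.  26.5] q1,q6 [1.3  1.57]
t 0.1 shift [-2.274 -1.951 -0.043] turn [-5.000e-04 -3.000e-04 -3.529e-01] deg [ -0.1  -0.1 -63.5] q1,q6 [1.3  1.57]
```

```bash
python3 -m handwheel '[-0.2,-0.17,-0.01,0,0,0,-0.4,-0.34,-0.02,0,0,0,-0.6,-0.51,-0.03,0,0,0,-0.8,-0.68,-0.04,0,0,0,-1,-0.85,-0.05,0,0,0]' -1
python3 -m handwheel '[-0.2,-0.17,0,0,0,0,-0.4,-0.34,0,0,0,0,-0.6,-0.51,0,0,0,0,-0.8,-0.68,0,0,0,0,-1,-0.85,0,0,0,0,-1,-0.85,0,0,0,0,-1,-0.85,0,0,0,0]'
python3 -c "
from h import *
go([.474,.0075,.2],48)"
```

```text
clock: 0.6
tcp_pos: [0.281, 0.2972, 0.2008]
eef_rot: [-0.423, -3.113, 0.001]
force: [0.4, 0.6, -0.5]
width: 1.001
gripper_force: 0.0
clock: 1.3
tcp_pos: [0.4283, 0.0803, 0.2006]
eef_rot: [-0.43, -3.111, 0.0]
force: [-0.1, 0.7, 0.2]
width: 1.004
gripper_force: 0.0
t 1.3 shift [-0.319 -0.288  0.003] turn [-1.000e-04 -2.000e-04  1.458e-01] deg [-0.  -0.  26.2] q1,q6 [0.19 0.46]
```

```bash
python3 -m handwheel '[-0.16,-0.14,0,0,0,0.045,-0.32,-0.29,0,0,0,0.09,-0.32,-0.29,0,0,0,0.135,-0.32,-0.29,0,0,0,0.146,-0.32,-0.29,0,0,0,0.146,-0.32,-0.29,0,0,0,0.146]'
python3 - <<'E'
from h import *
go([.474,.0075,.2],48)
p,d,i=cam("wrist"); cv2.imwrite("pics/w1.png",p); print(i)
def fish(i,u,v,z):
    dx,dy=u-i["cx"],v-i["cy"]; r=np.hypot(dx,dy); th=r/i["fx"]
    c=np.array([np.sin(th)*dx/r,-np.sin(th)*dy/r,-np.cos(th)]); w=rot(i)@c; e=np.array(i["eye"]); return e+w*(z-e[2])/w[2]
# project expected vase
import itertools
def proj(i,P):
    c=rot(i).T@(np.array(P)-i["eye"]); x,y,z=c[0],-c[1],-c[2]; rr=np.hypot(x,y); th=np.arctan2(rr,z)
    return i["cx"]+i["fx"]*th*x/rr, i["cy"]+i["fx"]*th*y/rr
print(proj(i,[.474,.0075,.08]),proj(i,[.474,.0075,.0]),proj(i,[.4545,.2045,.055]))
E
```

```text
clock: 1.9
tcp_pos: [0.4732, 0.01, 0.2009]
eef_rot: [-1.116, -2.936, 0.0]
force: [-0.3, -0.3, -0.6]
width: 1.003
gripper_force: 0.0
t 1.9 shift [-0.011 -0.007  0.004] turn [-0.0001 -0.0003  0.002 ] deg [-0.  -0.   0.4] q1,q6 [0.02 0.75]
{'fx': 371.64829954431775, 'fy': 371.64829954431775, 'cx': 318.7942921426546, 'cy': 233.39527036012697, 'eye': array([0.41304969, 0.06391002, 0.38349493]), 'attitude': array([-0.30006559, -0.1351099 ,  0.8354143 ])}
(np.float64(316.7599086876176), np.float64(213.90755027222238)) (np.float64(317.120247418822), np.float64(193.90189307034365)) (np.float64(464.78943218169627), np.float64(54.01807665492083))
```

View pics/w1.png

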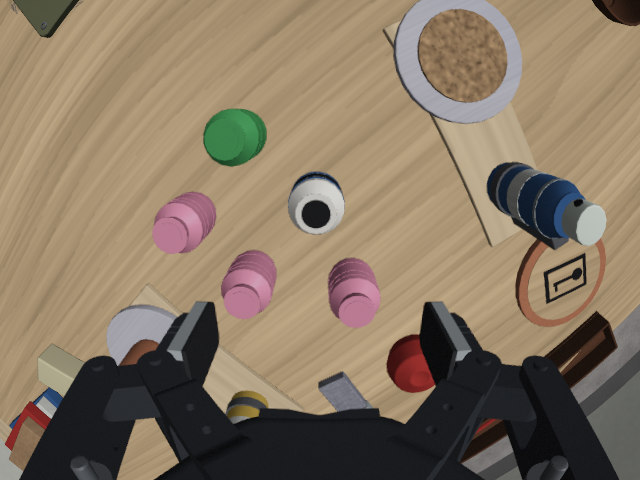

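The wrist view shows the vase mouth at (316,213) and the cork mat at (463,55), both within about 2 px of what the measured poses predict. Next I descend and grip.

```bash
python3 -m handwheel '[-0.012,-0.007,0.15,0,0,0.002,-0.012,-0.007,0.35,0,0,0.002,-0.012,-0.007,0.5,0,0,0.002,-0.012,-0.007,0.6,0,0,0.002,-0.012,-0.007,0.7,0,0,0.002,-0.012,-0.007,0.8,0,0,0.002,-0.012,-0.007,0.86,0,0,0.002,-0.012,-0.007,0.89,0,0,0.002,-0.012,-0.007,0.89,0,0,0.002,-0.012,-0.007,0.89,0,0,0.002]' -1
python3 -m handwheel '[0,0,0,0,0,0,0,0,0,0,0,0,0,0,0,0,0,0,0,0,0,0,0,0,0,0,0,0,0,0,0,0,0,0,0,0,0,0,0,0,0,0,0,0,0,0,0,0,0,0,0,0,0,0,0,0,0,0,0,0]' 1
python3 -m handwheel '[0,0,-0.02,0,0,0,0,0,-0.06,0,0,0,0,0,-0.15,0,0,0,0,0,-0.25,0,0,0,0,0,-0.35,0,0,0,0,0,-0.44,0,0,0,0,0,-0.5,0,0,0,0,0,-0.5,0,0,0]'
python3 -c "
from h import *
go([.4545,.2045,.123],48)"
```

```text
clock: 2.95
tcp_pos: [0.4752, 0.0064, 0.0236]
eef_rot: [1.128, 2.931, 0.001]
force: [-0.0, -0.1, 1.2]
width: 0.999
gripper_force: 0.0
clock: 3.95
tcp_pos: [0.4747, 0.0053, 0.0241]
eef_rot: [1.13, 2.93, -0.002]
force: [-2.8, -2.0, 7.4]
width: 0.379
gripper_force: 54.8
clock: 4.75
tcp_pos: [0.4763, 0.0062, 0.1249]
eef_rot: [1.129, 2.928, 0.002]
force: [0.0, 0.1, -3.0]
width: 0.381
gripper_force: 55.3
t 4.75 shift [0.747 0.662 0.009] turn [ 0.0008  0.0008 -0.0009] deg [ 0.1  0.1 -0.2] q1,q6 [0.01 0.75]
```

The width reads 0.38, lower than the 0.61 I expected for the 52 mm body, so I check the grasp with a picture.

Run:
```python
from h import *
w=cam("wrist")[0]; s,d,i=cam("scene")
c=rot(i).T@(np.array([.475,.006,.14])-i["eye"]); u=int(i["cx"]+i["fx"]*c[0]/-c[2]); v=int(i["cy"]-i["fy"]*c[1]/-c[2])
a=cv2.resize(s[v-50:v+50,u-50:u+50],(400,400),interpolation=3); print(u,v)
cv2.imwrite("pics/g.png",np.hstack([a,cv2.resize(w[120:480,140:500],(400,400))]))
```

```text
322 207
```

View pics/g.png

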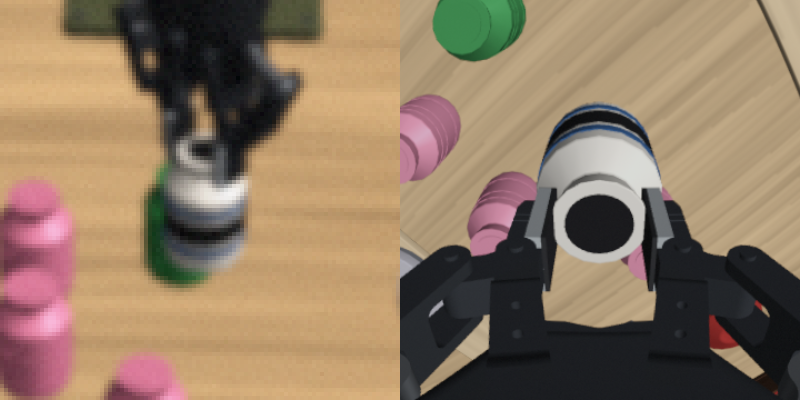

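The vase is held upright in the wrist view (right), but I can't see at what height the pads grip it. I measure the vase's lifted height and tilt from depth.

Run:
```python
from h import *
s,d,i=cam("scene"); X=cloud(d,i); hsv=cv2.cvtColor(s,cv2.COLOR_BGR2HSV)
m=np.zeros((480,640),bool); m[190:235,295:345]=1
m&=(np.hypot(X[...,0]-.476,X[...,1]-.006)<.04)&(X[...,2]>.03)
for nm,f in(("bright",hsv[...,2]>140),("all",hsv[...,2]>=0)):
    q=m&f; print(nm,q.sum()); 
    for v in range(190,235):
        r=q[v]
        if r.sum()>2:
            print(v,np.flatnonzero(r)[[0,-1]],X[v][r].mean(0).round(3),s[v][r].mean(0).round(0))
```

```text
bright 193
190 [321 324] [0.456 0.004 0.18 ] [126. 148. 166.]
194 [316 318] [ 0.471 -0.009  0.179] [151. 158. 164.]
195 [316 318] [ 0.476 -0.009  0.18 ] [155. 163. 169.]
196 [317 319] [ 0.48  -0.007  0.18 ] [160. 168. 174.]
197 [317 321] [ 0.482 -0.004  0.178] [146. 153. 159.]
198 [319 323] [0.487 0.001 0.179] [148. 155. 162.]
199 [321 323] [0.488 0.003 0.177] [139. 145. 151.]
201 [318 333] [0.485 0.009 0.168] [134. 146. 154.]
202 [316 333] [0.485 0.007 0.165] [159. 168. 176.]
203 [316 333] [0.488 0.01  0.165] [177. 183. 188.]
204 [315 333] [0.49  0.008 0.163] [194. 200. 205.]
205 [316 333] [0.491 0.01  0.161] [205. 211. 216.]
206 [317 333] [0.491 0.011 0.158] [204. 209. 214.]
207 [318 333] [0.492 0.012 0.155] [190. 196. 201.]
208 [320 333] [0.494 0.014 0.153] [168. 172. 177.]
209 [323 333] [0.493 0.017 0.15 ] [143. 143. 147.]
218 [330 332] [0.487 0.027 0.115] [146. 143. 148.]
219 [330 332] [0.482 0.027 0.108] [151. 158. 167.]
220 [328 331] [0.492 0.023 0.113] [156. 156. 159.]
221 [327 331] [0.492 0.022 0.11 ] [156. 165. 173.]
222 [325 330] [0.494 0.018 0.108] [152. 162. 171.]
223 [3
[... 1083 characters left out ...]
. 94. 92.]
211 [313 333] [0.492 0.006 0.142] [87. 83. 81.]
212 [313 333] [0.493 0.006 0.139] [76. 77. 78.]
213 [313 333] [0.491 0.007 0.135] [60. 63. 65.]
214 [313 333] [0.492 0.007 0.132] [43. 45. 47.]
215 [313 333] [0.492 0.007 0.129] [37. 38. 40.]
216 [313 332] [0.492 0.005 0.126] [45. 45. 45.]
217 [313 332] [0.492 0.005 0.123] [68. 67. 68.]
218 [314 332] [0.493 0.007 0.12 ] [91. 89. 88.]
219 [314 332] [0.492 0.007 0.116] [103.  99.  96.]
220 [314 331] [0.494 0.006 0.114] [107. 101.  97.]
221 [315 331] [0.493 0.007 0.111] [115. 115. 116.]
222 [316 330] [0.495 0.007 0.108] [123. 128. 132.]
223 [317 328] [0.495 0.006 0.105] [120. 129. 133.]
224 [320 326] [0.496 0.007 0.102] [110. 128. 128.]
```

The lip is at z = 0.180 and the bottom at about 0.101, so it rose exactly with the lift: upright, with no slip (the width scale is just nonlinear). The underside is 24 mm above the TCP's level, measured downward. Next I carry it over the mat.

```bash
python3 -m handwheel '[0.03,0.02,0,0,0,0,0.09,0.08,0,0,0,0,0.17,0.15,0,0,0,0,0.26,0.23,0,0,0,0,0.36,0.32,0,0,0,0,0.46,0.41,0,0,0,0,0.56,0.5,0,0,0,0,0.65,0.57,0,0,0,0,0.71,0.63,0,0,0,0,0.74,0.66,0,0,0,0,0.745,0.665,0,0,0,0,0.745,0.665,0,0,0,0,0.745,0.665,0,0,0,0]'
python3 -c "
from h import *
go([.4556,.2035,.0795],48)"
```

```text
clock: 6.2
tcp_pos: [0.4534, 0.2039, 0.1228]
eef_rot: [-1.131, -2.931, 0.001]
force: [-0.3, -0.0, -2.4]
width: 0.378
gripper_force: 55.4
t 6.2 shift [-0.009  0.006  0.217] turn [-0.0003  0.     -0.0012] deg [-0.   0.  -0.2] q1,q6 [0.42 1.16]
```

```bash
python3 -m handwheel '[-0.006,0.005,0.03,0,0,0,-0.006,0.005,0.07,0,0,0,-0.006,0.005,0.11,0,0,0,-0.006,0.005,0.15,0,0,0,-0.006,0.005,0.18,0,0,0,-0.006,0.005,0.195,0,0,0,-0.006,0.005,0.2,0,0,0,-0.006,0.005,0.2,0,0,0]'
python3 -m handwheel '[0,0,0.005,0,0,0,0,0,0.01,0,0,0,0,0,0.013,0,0,0,0,0,0.013,0,0,0]'
```

```text
clock: 7.0
tcp_pos: [0.4552, 0.2047, 0.083]
eef_rot: [-1.13, -2.931, 0.0]
force: [-0.4, -0.2, -3.1]
width: 0.375
gripper_force: 55.4
clock: 7.4
tcp_pos: [0.4552, 0.2046, 0.0804]
eef_rot: [1.13, 2.931, 0.0]
force: [0.7, 0.4, -3.1]
width: 0.382
gripper_force: 55.4
```

```bash
python3 -m handwheel '[0,0,0.004,0,0,0,0,0,0.007,0,0,0,0,0,0.007,0,0,0]'; python3 -m handwheel '[0,0,0.003,0,0,0,0,0,0.003,0,0,0]'
```

```text
clock: 7.7
tcp_pos: [0.4552, 0.2047, 0.0792]
eef_rot: [1.13, 2.931, 0.0]
force: [-1.0, -0.1, -1.1]
width: 0.378
gripper_force: 55.9
clock: 7.9
tcp_pos: [0.4553, 0.2047, 0.0792]
eef_rot: [1.13, 2.931, 0.001]
force: [-1.2, -0.4, 4.5]
width: 0.38
gripper_force: 57.4
```

The force changed sign, so the vase is on the mat. Next I release and rise straight up.

```bash
python3 -m handwheel '[0,0,0,0,0,0,0,0,0,0,0,0,0,0,0,0,0,0,0,0,0,0,0,0,0,0,0,0,0,0,0,0,0,0,0,0,0,0,0,0,0,0,0,0,0,0,0,0]' -1
python3 -m handwheel '[0,0,-0.05,0,0,0,0,0,-0.12,0,0,0,0,0,-0.22,0,0,0,0,0,-0.35,0,0,0,0,0,-0.48,0,0,0,0,0,-0.6,0,0,0,0,0,-0.7,0,0,0,0,0,-0.7,0,0,0]'
python3 - <<'E'
from h import *
go([.6015,.175,.22])
for n in("top","scene"):
    p,d,i=cam(n); X=cloud(d,i)
    for nm,z0,z1 in(("lip",.125,.145),("body",.06,.145)):
        m=(np.hypot(X[...,0]-.4545,X[...,1]-.2045)<.04)&(X[...,2]>z0)&(X[...,2]<z1)
        if m.sum()>3: print(n,nm,m.sum(),cv2.minEnclosingCircle(X[m][:,:2].astype(np.float32)),X[m].mean(0).round(4),X[m][:,2].max())
    cv2.imwrite(f"pics/{n}2.png",p)
w,_,i=cam("wrist"); cv2.imwrite("pics/w2.png",w)
E
```

```text
clock: 8.7
tcp_pos: [0.4552, 0.2046, 0.0784]
eef_rot: [-1.13, -2.931, 0.0]
force: [0.3, -0.5, -0.3]
width: 1.0
gripper_force: 0.0
clock: 9.5
tcp_pos: [0.4572, 0.2055, 0.2221]
eef_rot: [1.128, 2.927, 0.007]
force: [-0.2, 0.7, -0.1]
width: 0.999
gripper_force: 0.0
t 9.5 shift [-0.637  0.371  0.014] turn [ 0.0019  0.0009 -0.    ] deg [ 0.3  0.2 -0. ] q1,q6 [0.42 1.16]
top lip 58 ((0.45452219247817993, 0.2054012268781662), 0.016720088198781013) [0.4601 0.1994 0.1352] 0.13930788928812876
top body 206 ((0.4629524350166321, 0.19210565090179443), 0.030720161274075508) [0.4603 0.1932 0.1141] 0.13930788928812876
scene lip 136 ((0.45143839716911316, 0.20622465014457703), 0.022326577454805374) [0.4565 0.2041 0.1347] 0.14172997157756761
scene body 570 ((0.4597055912017822, 0.20245876908302307), 0.03709278628230095) [0.4666 0.2025 0.1059] 0.14172997157756761
```

View pics/w2.png

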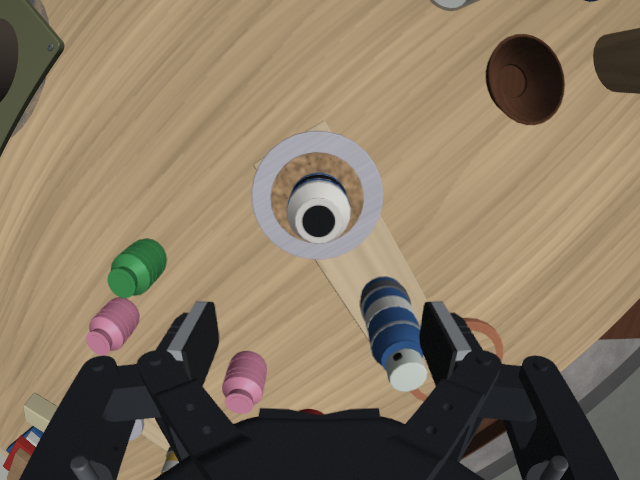

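The vase stands upright on the mat (mouth at pixel (318,221)), released, with its lip at (0.4545, 0.2055), within about 1 mm of the wheel centre. Next I shut the fingers and move above the blue can's cap.

```bash
python3 -m handwheel '[-0.08,0.05,0,0,0,0,-0.2,0.12,0,0,0,0,-0.35,0.2,0,0,0,0,-0.48,0.28,0,0,0,0,-0.58,0.34,0,0,0,0,-0.63,0.37,0,0,0,0,-0.637,0.371,0.01,0,0,0,-0.637,0.371,0.01,0,0,0,-0.637,0.371,0.01,0,0,0,-0.637,0.371,0.01,0,0,0]' 1
python3 - <<'E'
from h import *
go([.6015,.175,.164])
i=env.camera_info("wrist"); w,_=env.camera("wrist"); cv2.imwrite("pics/w3.png",w)
E
```

```text
clock: 10.65
tcp_pos: [0.5985, 0.1744, 0.2165]
eef_rot: [-1.129, -2.931, 0.0]
force: [-0.1, -0.1, 0.1]
width: 0.003
gripper_force: 0.0
t 10.65 shift [-0.009  0.013  0.262] turn [-0.0001 -0.0001 -0.    ] deg [-0. -0. -0.] q1,q6 [0.28 1.02]
```

View pics/w3.png

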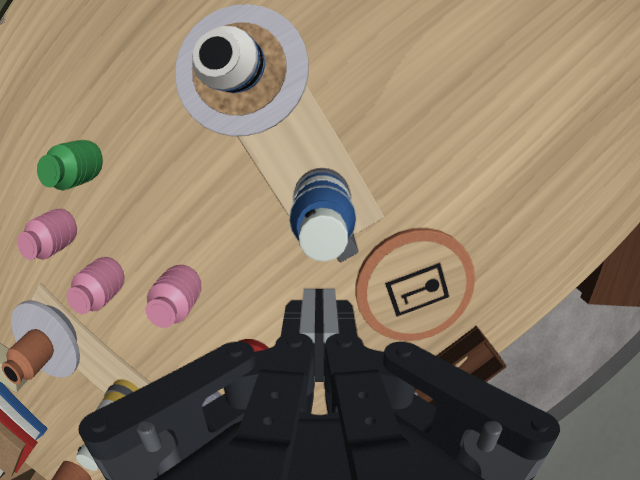

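The cap is at about (324,238), just below the shut fingertips. I cast that ray as a cross-check.

```bash
python3 - <<'E'
from h import *
i=env.camera_info("wrist"); w=cv2.imread("pics/w3.png"); h=cv2.cvtColor(w,cv2.COLOR_BGR2HSV)
m=np.zeros((480,640),np.uint8); m[205:268,290:355]=((h[...,1]<60)&(h[...,2]>150))[205:268,290:355]*255
n,l,s,c=cv2.connectedComponentsWithStats(m); j=1+np.argmax(s[1:,4]); print(s[j],c[j])
k=np.array([[i["fx"],0,i["cx"]],[0,i["fy"],i["cy"]],[0,0,1]])
q=cv2.fisheye.undistortPoints(c[j].reshape(1,1,2),k,np.zeros(4))[0,0]
r=rot(i)@np.array([q[0],-q[1],-1]); e=np.array(i["eye"]); print(e+r*(.162-e[2])/r[2])
E
python3 -m handwheel '[-0.008,0.01,0.06,0,0,0,-0.008,0.01,0.14,0,0,0,-0.008,0.01,0.2,0,0,0,-0.008,0.01,0.22,0,0,0,-0.008,0.01,0.22,0,0,0]'
```

```text
[ 299  209   49   53 1925] [323.87896104 236.28519481]
[0.60105582 0.1772179  0.162     ]
clock: 11.2
tcp_pos: [0.6012, 0.1744, 0.1713]
eef_rot: [-1.129, -2.93, 0.002]
force: [0.7, 0.1, -0.1]
width: 0.003
gripper_force: 0.0
```

```bash
python3 -m handwheel '[0,0,0.02,0,0,0,0,0,0.04,0,0,0,0,0,0.055,0,0,0,0,0,0.07,0,0,0,0,0,0.08,0,0,0,0,0,0.08,0,0,0]'
python3 -m handwheel '[0,0,0.005,0,0,0,0,0,0.01,0,0,0,0,0,0.01,0,0,0]'
```

```text
clock: 11.8
tcp_pos: [0.6018, 0.1744, 0.1561]
eef_rot: [-1.13, -2.931, 0.001]
force: [-0.5, 0.5, 0.1]
width: 0.002
gripper_force: 0.0
clock: 12.1
tcp_pos: [0.6019, 0.1745, 0.1544]
eef_rot: [-1.13, -2.931, 0.0]
force: [0.8, -0.5, -0.0]
width: 0.002
gripper_force: 0.0
```

There is no force even though the tip should be pressing, so I look.

Run:
```python
from h import *
w=cam("wrist")[0]; s,d,i=cam("scene"); np.save("sd.npy",d); cv2.imwrite("pics/s4.png",s)
c=rot(i).T@(np.array([.6015,.175,.16])-i["eye"]); u=int(i["cx"]+i["fx"]*c[0]/-c[2]); v=int(i["cy"]-i["fy"]*c[1]/-c[2]); print(u,v,env.sense()["tcp_pos"])
cv2.imwrite("pics/g2.png",np.hstack([cv2.resize(s[v-40:v+40,u-40:u+40],(400,400),interpolation=3),cv2.resize(w[160:400,200:440],(400,400))]))
```

```text
394 235 [0.60199422 0.17455638 0.15447916]
```

View pics/g2.png

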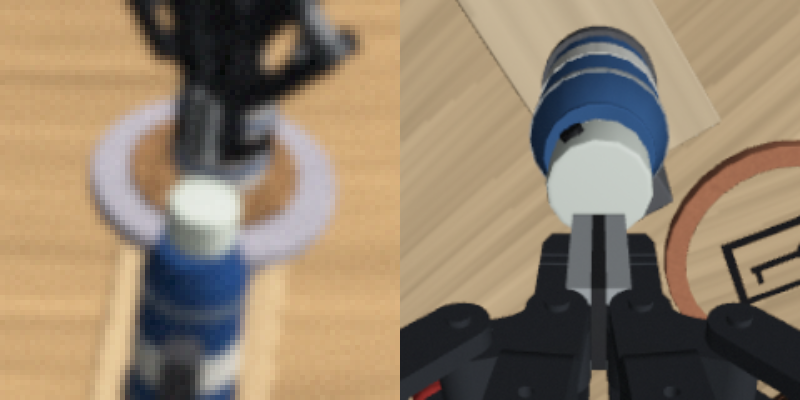

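In both views the shut fingertips look as if they are still above the cap. I triangulate the tip: scene (395,230), wrist (319,289).

Run:
```python
from h import *
i=env.camera_info("wrist"); k=np.array([[i["fx"],0,i["cx"]],[0,i["fy"],i["cy"]],[0,0,1]])
q=cv2.fisheye.undistortPoints(np.array([[[319.,289.]]]),k,np.zeros(4))[0,0]
r1=rot(i)@np.array([q[0],-q[1],-1]); e1=np.array(i["eye"]); s=env.camera_info("scene"); r2=ray(s,395,230); e2=np.array(s["eye"])
t=np.linalg.lstsq(np.stack([r1,-r2],1),e2-e1,rcond=None)[0]; print(e1+t[0]*r1,e2+t[1]*r2)
X=cloud(np.load("sd.npy"),s)
for v in range(222,246,2): print(v,X[v,393:398:2].round(3).tolist())
```

```text
[0.60208766 0.17489321 0.17804953] [0.60151354 0.17327381 0.17838423]
222 [[0.608, 0.165, 0.208], [0.611, 0.169, 0.21], [0.609, 0.174, 0.209]]
224 [[0.607, 0.166, 0.201], [0.611, 0.17, 0.205], [0.606, 0.175, 0.201]]
226 [[0.475, 0.189, 0.081], [0.619, 0.169, 0.206], [0.602, 0.177, 0.191]]
228 [[0.472, 0.19, 0.072], [0.483, 0.193, 0.082], [0.476, 0.2, 0.076]]
230 [[0.582, 0.172, 0.162], [0.584, 0.176, 0.163], [0.472, 0.201, 0.066]]
232 [[0.59, 0.171, 0.162], [0.593, 0.175, 0.165], [0.59, 0.181, 0.162]]
234 [[0.6, 0.17, 0.165], [0.596, 0.175, 0.161], [0.598, 0.18, 0.163]]
236 [[0.605, 0.17, 0.163], [0.603, 0.175, 0.161], [0.608, 0.179, 0.166]]
238 [[0.612, 0.169, 0.162], [0.61, 0.174, 0.161], [0.616, 0.178, 0.166]]
240 [[0.617, 0.169, 0.161], [0.619, 0.173, 0.163], [0.615, 0.179, 0.159]]
242 [[0.62, 0.169, 0.157], [0.619, 0.174, 0.157], [0.618, 0.179, 0.156]]
244 [[0.615, 0.171, 0.147], [1.653, -0.01, 1.097], [0.613, 0.18, 0.145]]
```

The real tips are at z ≈ 0.179, about 24 mm above the reported TCP, and the cap is still up at 0.162, centred underneath. I go on down slowly, watching the force.

```bash
python3 -m handwheel '[0,0.005,0.02,0,0,0,0,0.005,0.04,0,0,0,0,0.005,0.055,0,0,0,0,0.005,0.055,0,0,0]'
python3 -m handwheel '[0,0,0.01,0,0,0,0,0,0.02,0,0,0,0,0,0.03,0,0,0,0,0,0.03,0,0,0]'
python3 -m handwheel '[0,0,0.01,0,0,0,0,0,0.02,0,0,0,0,0,0.02,0,0,0]'
```

```text
clock: 12.6
tcp_pos: [0.6021, 0.1751, 0.1426]
eef_rot: [-1.129, -2.93, 0.001]
force: [-0.6, -0.2, -0.5]
width: -0.001
gripper_force: 0.0
clock: 13.0
tcp_pos: [0.6024, 0.1752, 0.1371]
eef_rot: [-1.13, -2.931, 0.001]
force: [-0.8, -1.0, -1.1]
width: -0.002
gripper_force: 0.0
clock: 13.3
tcp_pos: [0.6024, 0.1752, 0.133]
eef_rot: [-1.13, -2.931, 0.001]
force: [-0.4, -0.0, -0.5]
width: 0.001
gripper_force: 0.0
```

```bash
python3 -m handwheel '[0,0,0.01,0,0,0,0,0,0.015,0,0,0,0,0,0.015,0,0,0]'
python3 -m handwheel '[0,0,0.01,0,0,0,0,0,0.015,0,0,0,0,0,0.015,0,0,0]'
python3 - <<'E'
from h import *
s,d,i=cam("scene"); X=cloud(d,i); m=(np.hypot(X[...,0]-.61,X[...,1]-.175)<.012)&(X[...,2]>.145)&(X[...,2]<.18); h=cv2.cvtColor(s,cv2.COLOR_BGR2HSV)
b=m&(h[...,2]>150); print("bright cap z",b.sum(),np.percentile(X[b][:,2],[10,50,90]))
dk=(np.hypot(X[...,0]-.602,X[...,1]-.175)<.02)&(X[...,2]>.14)&(h[...,2]<110); print("tip z",np.percentile(X[dk][:,2],[0,2,5,10]))
E
```

```text
clock: 13.6
tcp_pos: [0.6025, 0.1752, 0.1302]
eef_rot: [-1.13, -2.931, 0.0]
force: [-1.0, 0.1, 0.5]
width: -0.001
gripper_force: 0.0
clock: 13.9
tcp_pos: [0.6025, 0.1752, 0.1272]
eef_rot: [-1.13, -2.931, 0.0]
force: [0.6, -0.1, 1.0]
width: -0.0
gripper_force: 0.0
bright cap z 73 [0.1507288  0.16132187 0.16474027]
tip z [0.14494739 0.17526401 0.18136166 0.18863943]
```

```bash
for k in 1; do :; done
python3 -m handwheel '[0,0,0.01,0,0,0,0,0,0.015,0,0,0,0,0,0.015,0,0,0]'
python3 -m handwheel '[0,0,0.01,0,0,0,0,0,0.015,0,0,0,0,0,0.015,0,0,0]'
```

```text
clock: 14.25
tcp_pos: [0.6024, 0.1752, 0.1242]
eef_rot: [-1.13, -2.931, 0.0]
force: [0.7, 0.5, 0.7]
width: 0.004
gripper_force: 0.0
clock: 14.55
tcp_pos: [0.6028, 0.1753, 0.1215]
eef_rot: [1.13, 2.931, 0.0]
force: [0.0, 0.9, 1.0]
width: 0.002
gripper_force: 0.7
```

Run:
```python
from h import *
s,d,i=cam("scene"); w=cam("wrist")[0]; X=cloud(d,i); print([round(env.sense()["force"][2],2)])
for v in range(222,246,2): print(v,X[v,[390,394,398]].round(3).tolist(), s[v,[390,394,398]].max(1))
cv2.imwrite("pics/g3.png",np.hstack([cv2.resize(s[195:275,354:434],(400,400),interpolation=3),cv2.resize(w[160:400,200:440],(400,400))]))
```

```text
[np.float64(1.01)]
222 [[0.605, 0.159, 0.206], [0.608, 0.167, 0.209], [0.616, 0.175, 0.215]] [26 35 20]
224 [[0.595, 0.161, 0.191], [0.602, 0.169, 0.197], [0.62, 0.175, 0.213]] [45 54 24]
226 [[0.604, 0.16, 0.192], [0.61, 0.168, 0.198], [0.619, 0.176, 0.205]] [49 64 36]
228 [[0.598, 0.162, 0.181], [0.611, 0.169, 0.193], [0.612, 0.178, 0.194]] [57 72 26]
230 [[0.595, 0.163, 0.173], [0.612, 0.169, 0.188], [0.615, 0.178, 0.19]] [54 77 29]
232 [[0.597, 0.163, 0.168], [0.608, 0.17, 0.178], [0.613, 0.179, 0.182]] [86 85 30]
234 [[0.604, 0.162, 0.168], [0.616, 0.17, 0.179], [0.612, 0.18, 0.176]] [143  90  62]
236 [[0.604, 0.163, 0.162], [0.612, 0.171, 0.169], [0.601, 0.182, 0.16]] [189 120 172]
238 [[0.61, 0.163, 0.161], [0.61, 0.172, 0.161], [0.612, 0.181, 0.163]] [197 205 230]
240 [[0.612, 0.163, 0.156], [0.617, 0.171, 0.161], [0.616, 0.181, 0.161]] [124 190 218]
242 [[0.61, 0.164, 0.148], [0.614, 0.172, 0.152], [0.616, 0.181, 0.154]] [114 138 201]
244 [[0.614, 0.164, 0.145], [0.62, 0.172, 0.151], [0.616, 0.182, 0.147]] [110 139 189]
```

View pics/g3.png

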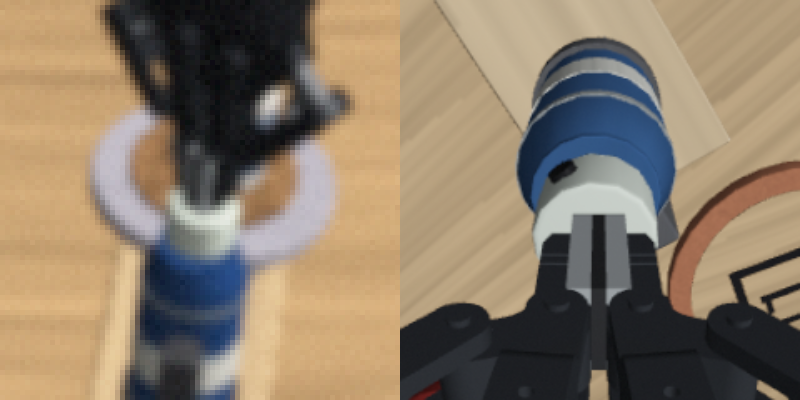

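The dark tips now reach v≈236 on the cap, which corresponds to z ≈ 0.161 there. So contact is only just starting: the pad's near edge misled the earlier estimate. I keep creeping down.

```bash
python3 -m handwheel '[0,0,0.01,0,0,0,0,0,0.015,0,0,0,0,0,0.015,0,0,0]' | grep -E "tcp|force:"
python3 -m handwheel '[0,0,0.01,0,0,0,0,0,0.015,0,0,0,0,0,0.015,0,0,0]' | grep -E "tcp|force:"
```

```text
tcp_pos: [0.6028, 0.1753, 0.1185]
force: [0.2, 0.1, 2.5]
gripper_force: 1.3
tcp_pos: [0.6028, 0.1753, 0.1155]
force: [0.3, 0.7, 3.6]
gripper_force: 1.9
```

```bash
python3 -m handwheel '[0,0,0.005,0,0,0,0,0,0.01,0,0,0,0,0,0.01,0,0,0]' | grep -E "clock|tcp|force:"
python3 -m handwheel '[0,0,0.005,0,0,0,0,0,0.008,0,0,0,0,0,0.008,0,0,0]' | grep -E "tcp|force:"
```

```text
clock: 15.55
tcp_pos: [0.6029, 0.1753, 0.1142]
force: [0.1, -0.7, 6.7]
gripper_force: 3.6
tcp_pos: [0.603, 0.1754, 0.1141]
force: [-3.1, -0.9, 13.7]
gripper_force: 6.8
```

The cap is at its hard stop: the force rose sharply with no further travel. I hold for a second, then rise.

```bash
python3 -m handwheel '[0,0,0,0,0,0,0,0,0,0,0,0,0,0,0,0,0,0,0,0,0,0,0,0,0,0,0,0,0,0,0,0,0,0,0,0,0,0,0,0,0,0,0,0,0,0,0,0,0,0,0,0,0,0,0,0,0,0,0,0]' | grep -E "clock|tcp|force:"
python3 -m handwheel '[0,0,-0.02,0,0,0,0,0,-0.05,0,0,0,0,0,-0.09,0,0,0,0,0,-0.15,0,0,0,0,0,-0.25,0,0,0,0,0,-0.38,0,0,0,0,0,-0.5,0,0,0,0,0,-0.6,0,0,0,0,0,-0.65,0,0,0,0,0,-0.65,0,0,0]' | grep -E "clock|tcp|force:"
python3 - <<'E'
from h import *
p,d,i=cam("scene"); X=cloud(d,i)
m=(np.hypot(X[...,0]-.6015,X[...,1]-.175)<.014)&(X[...,2]>.145)&(X[...,2]<.18); print("cap z",np.percentile(X[m][:,2],[50,90]))
m=(np.hypot(X[...,0]-.4545,X[...,1]-.2045)<.04)&(X[...,2]>.125)&(X[...,2]<.145); print("lip",cv2.minEnclosingCircle(X[m][:,:2].astype(np.float32)),X[m].mean(0))
cv2.imwrite("pics/end.png",p)
E
```

```text
clock: 16.85
tcp_pos: [0.603, 0.1754, 0.1141]
force: [-2.7, -0.3, 12.9]
gripper_force: 6.8
clock: 17.85
tcp_pos: [0.6034, 0.1755, 0.2434]
force: [-0.7, 0.6, 0.0]
gripper_force: 0.0
cap z [0.16338696 0.16588202]
lip ((0.4528766870498657, 0.20256686210632324), 0.023059088736772537) [0.45621628 0.2039576  0.13492336]
```

View pics/end.png

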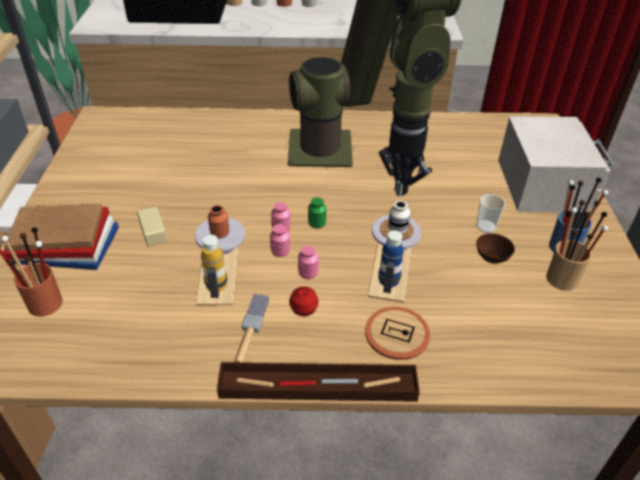

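The vase (399,215) is upright on the mat, the blue can's cap is back up at (394,240), nothing else has moved, and the robot is clear of everything.

```bash
python3 -c "
from workcell import env
print(env.job_done())"
```

```text
the job is handed in; nothing more can be done
None
```

The banded vase is standing upright and released in the middle of the cork mat on wheel A; the blue can's cap was then pressed to its stop, held for over a second and sprang back up; nothing else appears moved, and the job is handed in (about 18 s on the robot's clock).

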